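# Clamp the soldering block in the notched bench holder

## Robot

A 7-joint arm with a two-finger parallel gripper is mounted at the origin on the work surface. World frame = base frame: x ahead of the robot, y to its left, z up, the work surface at z = 0. Lengths are in m, angles in rad, forces in N, time in s.
With the tool pointing down it reaches from about 0.425 to 0.95 m from the base axis. Payload 4.7 kg.
Tool frame: the origin (TCP) lies at the very end of the fingers, on their centre line; the grasp point (between the pads) lies 19 mm behind it; z points along the fingers, y is the line along which they close (so a half turn about z gives the same grasp; the last joint's range is limited). The gripper opens to 87 mm and grips with 3 to 60 N. Pads are 19 mm wide; open, the fingers measure 117 mm over their backs; the gripper's body (75 mm by 190 mm) begins 51 mm behind the grasp point.
Start: joints at [1.192, 0.469, -0.049, 1.532, 0.024, 1.141, -0.082], TCP at [0.231, -0.634, 0.223] pointing down, gripper open.
Joint ranges: [-2.59, 2.59], [-0.33, 1.99], [-1.39, 1.29], [0.1, 2.45], [-1.04, 4.18], [0.21, 1.99], [-2.66, 2.66]. Speed limits (rad/s): [2.57, 2.57, 3.14, 3.14, 3.14, 3.14, 3.14].

## Interface

Orientations are given as a unit quaternion [w, x, y, z].
In Python, from station import env gives the robot as it stands.
- The arm moves only by the tool drive_tool, never from a script. Its argument "rows" is a list of rows, each a list of 3 entries, a list of its own where there are three numbers: the turn, a rotation vector about the tool's x, y, z in degrees, then the shift along the tool's x, y, z in cm, then the opening, from 0 (shut) to 1 (fully open). A call has 1 to 10 rows; each row is the pose to reach, as a shift and turn from the pose commanded when the call began, along the tool's axes at that moment; what a row does not reach only later rows make up. A row lasts 1/8 s, in which the tool goes at most 62.5 mm and 10.7 degrees, less where a joint would pass 70% of its speed; a pose out of reach is approached as far as the arm can. A call with a gripper value outside its range is refused whole. The fingers move at their own pace and stop on an object; "force" is the grip in N (left out, the last holds). Time passes only in rows, so rows that repeat a pose let the fingers close. It gives the time, the measured TCP pose, the force, the opening and the grip force at its end, in the units of the state.
- env.get_obs(): the state, without advancing time (a new reading comes with each control period).
- env.get_image(name): name is "scene" or "top"; returns a dict with "image" (384x512x3 uint8, red, green, blue), "range_z" (384x512 float32, m along the optical axis (not along the pixel's ray), 0 where there is no reading), "vertical_fov" (degrees; the focal length in pixels is half the picture's height over the tangent of half this angle, whatever the lens; pixels are square), "cx", "cy" (the principal point, pixels), "rvec" (rotation vector, rad) and "tvec" (3), from world to camera coordinates, as OpenCV has them. Camera axes: x right, y down, z forward; pixel columns grow to the right and rows downward; lengths in m; the calibration is good to about 2 mm. A picture is of the moment at which its call begins.
- env.sign_off(): hands the job in; it is judged then, once.
The state is a dict: "time": time; "qpos": joint angles; "qd": joint speeds; "effort": joint torques, N m; "eef_pos": TCP position; "orientation": TCP orientation; "ft_force": force on the tool from outside, world axes, zero at the start; "moment": the same for the moment, N m; "width": opening from 0.0 (shut) to 1.0 (fully open); "grip_force": force on a finger pad.
Only numpy, scipy, OpenCV 4.12 (cv2) and the standard library are available. Lean on these libraries where they do the work, as an engineer would, in place of code of your own. Each camera call takes 0.05 s, during which the arm holds its last target. There are 200 camera calls.

## Task

Clamp the white soldering block that lies in the bench holder: hold the release bar up while you slide the carriage, so that its sprung pad pushes the block up against the screw and its springs are well compressed, then let go of the bar so that it drops into the nearest notch and the block stays firmly gripped. Do not crush the block by driving the pad to the end of its springs, do not force the carriage while its bar is down in a notch, and leave the other things on the bench where they are.

Things in the scene. Friction and masses are not known exactly. Their poses are not given: they have to be found in the camera images.
- holder: The bench holder, fixed: wooden base 150 mm (x) by 345 mm (y, from -190 to +155 mm), 18 mm high. Origin on the bench under the middle of its bed, z up; its y axis runs along the slide. The block lies on the base between two aluminium strips 8 mm high (inner faces at x = +-41 mm).
- head (a point): Middle of the top of the dark steel head at the holder's -y end (100 mm wide, 70 mm above the bench, y = -183 to -153 mm). A steel screw on the centre line, axis 34 mm above the bench, comes out of it towards +y and ends in a 28 mm disc. How far it is wound out differs each time and is not measured: the disc's face lies somewhere from y = -150 to -104 mm in the holder's frame.
- rack (a point): Middle of the tooth tops of the steel rack along the holder's +x side (30 mm above the bench, 194 mm long): square notches, pitch 10 mm (4 mm teeth, 6 mm notches), for the bar's blade. While the blade is in a notch the carriage is locked both ways; do not push it.
- carriage: The aluminium carriage, 100 mm (x) by 60 mm (y), top 58 mm above the bench. Origin at bench height under its centre, axes as the holder's. It slides along the holder's y axis only (to -y: towards block and screw; centre from y = +92 to -53 mm), with about 1 N of friction while the bar is up.
- springs (a point): Middle of the carriage's -y face, 30 mm from its centre. From here stands out a steel pad on springs, 60 mm wide, 21 to 51 mm above the bench, free face 32 mm out. Springs: 1 N at first touch, then 0.6 N per mm, to 14 N at 22 mm, a hard stop. Let go, the carriage is pushed back by up to a pitch (loses up to 6 N) until the bar drops in a notch; 10 to 12 N before letting go leaves a firm grip.
- bar_grip (a point): Middle of the release bar, a level steel bar across the carriage, 116 mm long along the holder's x (50 mm to the -x side, 66 mm to the +x side of this point), 14 mm thick (y), 16 mm high. Down, this point is 96 mm above the bench over the carriage's centre, with 30 mm free below the bar. Stems 35 mm either side and a blade at the +x end carry it. Moves with the bar.
- bar (a joint): Height of the release bar (m): 0 fully down (blade in a notch), about 0.009 when its blade rests on top of a tooth, 0.016 at its upper stop. Springs and weight push it down with about 6 N at the bottom and 8 N at the top. The blade clears the rack above 0.010. It may begin in a notch or resting on a tooth.
- block: The white soldering block, 76 mm (x) by 60 mm (y) by 30 mm high, 0.16 kg, loose on the holder's base (underside 18 mm above the bench) between the screw and the pad. Origin at the centre of its underside; axes as the holder's at the start, to within 3 degrees.
- tweezers: Bystander: steel tweezers 130 mm long lying beside the holder. Origin at the middle of the underside.
- dish: Bystander: brass bowl 66 mm across, 22 mm high. Origin under its centre.
- offcut: Bystander: smaller white block 50 by 70 by 25 mm lying on the bench beside the holder. Origin under its centre.
- hammer: Bystander: hammer 240 mm long, lying. Origin on its underside.
- file: Bystander: file with wooden handle, about 240 mm long, lying. Origin at the underside.
- mandrel: Bystander: upright steel ring mandrel 190 mm high on a 76 mm round foot. Origin under its centre.
- jar: Bystander: amber glass jar 60 mm across, 70 mm high. Origin under its centre.
There are look-alikes about, which are no part of the job. What is shaped like the block but green or pink is not meant.

How it is judged:
By the outcome, as a careful person would: the job done as asked, in the order asked, and still so for the second after the job is handed in, with the robot touching nothing.
It also fails if it takes over 42 s, if anything falls off the work surface, if the arm or the gripper's body presses on something with over 40 N, if the wrist force passes 120 N, or if a joint passes its speed limit or range.

## Working session

There is one attempt and no reset: what is moved stays moved. The work goes in short steps, Python scripts to look and compute and a tool call to move; the robot and the scene stay as the last step left them, time stands still between calls to the robot, and variables do not carry over. Pictures are saved under pics/ and viewed, at most 10 in all, crops included, and the job is handed in when it is done.

Besides the shell and the picture viewer there is one more tool, called as name([rows], argument=value, ...), one row to a line, values as JSON. drive_tool: Moves the arm, as the interface text tells. Its arguments: {"type":"object","properties":{"rows":{"type":"array","items":{"type":"array"}},"force":{"type":"number"}},"required":["rows"]}

```bash
mkdir -p pics; cat > h.py <<'E'
import numpy as np,cv2
from station import env
def cap(n,f=None):
    d=env.get_image(n)
    if f: cv2.imwrite('pics/'+f,cv2.cvtColor(d['image'],cv2.COLOR_RGB2BGR))
    h=d['image'].shape[0]; fl=h/2/np.tan(np.radians(d['vertical_fov'])/2)
    R=cv2.Rodrigues(np.array(d['rvec'],float))[0]; t=np.array(d['tvec'],float).ravel()
    z=d['range_z']; v,u=np.indices(z.shape)
    c=np.stack([(u-d['cx'])/fl*z,(v-d['cy'])/fl*z,z],-1)
    P=(c-t)@R; P[z==0]=np.nan
    d.update(P=P,R=R,t=t,f=fl); return d
def proj(d,p):
    c=d['R']@np.array(p)+d['t']; return c[0]/c[2]*d['f']+d['cx'],c[1]/c[2]*d['f']+d['cy']
E
python3 - <<'E'
from h import *
a=cap('scene');b=cap('top')
for n,d in(('s',a),('t',b)):
    print(-d['R'].T@d['t'],d['f'],d['cx'],d['cy'],(d['range_z']==0).mean())
    np.savez('pics/'+n,P=d['P'],im=d['image'])
cv2.imwrite('pics/a.png',cv2.resize(cv2.cvtColor(a['image'],4),(800,600)))
cv2.imwrite('pics/b.png',cv2.resize(cv2.cvtColor(b['image'],4),(800,600)))
o=env.get_obs();print(o['eef_pos'],o['orientation'],o['ft_force'],o['time'])
E
```

```text
[ 1.39074712 -0.40350549  0.93533936] 414.9287363128642 257.50056731245803 191.55726238042504 0.0038350423177083335
[ 0.40684357 -0.01348485  1.39742676] 373.66676820688207 256.7875468128611 191.0445292594836 0.003972371419270833
[ 0.23120052 -0.63360406  0.22159425] [-8.54418507e-04  9.84733195e-01  1.74068293e-01 -1.85564807e-04] [0.32514412 0.13578323 0.1610637 ] 0.1
```

View pics/a.png

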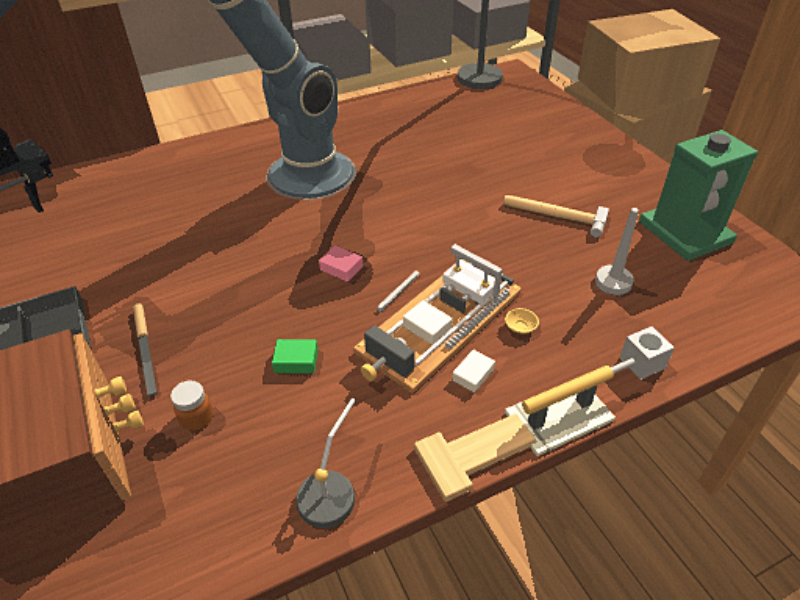

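View pics/b.png

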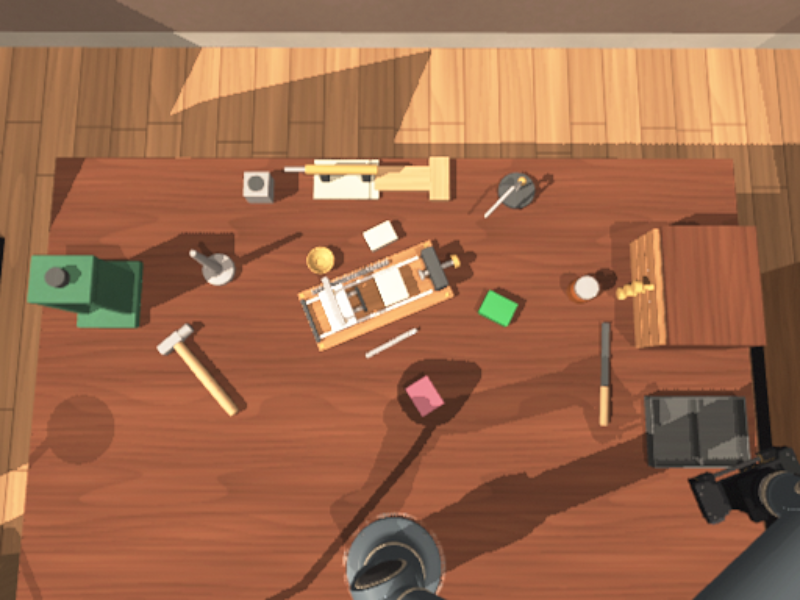

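Top view (800 px scale): candidates for "block" are the white one in the holder (391,287), the white offcut outside it (380,235), green (498,307) and pink (424,396). The white one between the strips in the holder is the target. The bar is at about (330,303), and the head at (435,267).

```bash
python3 - <<'E'
from h import *
from scipy import ndimage
import json
S=np.load('pics/s.npz');T=np.load('pics/t.npz')
P=T['P'];z=P[...,2]
m=(z>.012)&(z<.13)&(P[...,0]>.3)
L,n=ndimage.label(m); l=L[int(287/1.5625),int(391/1.5625)]
Q=P[L==l]; b=Q[(Q[:,2]<.022)]
c,s,a=cv2.minAreaRect(b[:,:2].astype(np.float32)*1000);print('rect',c,s,a)
box=cv2.boxPoints((c,s,a));print(box)
# long axis; +y is toward carriage (larger world y)
e=box[1]-box[0];e2=box[2]-box[1]; yax=e if np.hypot(*e)>np.hypot(*e2) else e2
yax=yax/np.hypot(*yax); yax*=np.sign(yax[1]); xax=np.array([yax[1],-yax[0]])
org=np.array(c)-yax*(-17.5)
print('y',yax,'x',xax,'org',org,'bed->',np.degrees(np.arctan2(yax[1],yax[0])))
H=np.eye(4);H[:2,0]=xax;H[:2,1]=yax;H[:2,3]=org/1000
np.save('H.npy',H)
for nm,A in(('top',P),('scene',S['P'])):
    q=(A.reshape(-1,3)-H[:3,3])@H[:3,:3]*1000
    k=(abs(q[:,0])<85)&(q[:,1]>-200)&(q[:,1]<165);q=q[k]
    for lo,hi,name in((62,80,'head'),(84,130,'bar'),(54,61,'carr'),(45,51.5,'block'),(27,33,'rack'),(14,21,'base')):
        r=q[(q[:,2]>lo)&(q[:,2]<hi)]
        if len(r):print(nm,name,len(r),np.percentile(r,[2,50,98],axis=0).round(1).tolist())
im=T['im'][130:240,180:310];cv2.imwrite('pics/c.png',cv2.resize(cv2.cvtColor(im,4),None,fx=6,fy=5.4,interpolation=2))
im=S['im'][145:260,215:345];cv2.imwrite('pics/d.png',cv2.resize(cv2.cvtColor(im,4),None,fx=6,fy=5.2,interpolation=2))
E
```

```text
rect (618.39697265625, 47.04551696777344) (151.13058471679688, 344.423583984375) 22.66980743408203
[[ 482.2959   176.8281 ]
 [ 615.0436  -140.98578]
 [ 754.49805  -82.73706]
 [ 621.75037  235.07681]]
y [-0.38541985  0.9227413 ] x [0.9227413  0.38541985] org [611.65212536  63.19348907] bed-> 112.66981
top head 275 [[-47.9, -182.1, 62.3], [-1.3, -164.4, 70.2], [46.0, 99.0, 76.8]]
top bar 142 [[-48.6, 68.8, 101.5], [7.1, 75.2, 113.1], [62.8, 82.3, 117.6]]
top carr 282 [[-49.4, -153.6, 54.3], [-3.5, 66.9, 57.9], [47.3, 105.1, 60.7]]
top block 321 [[-38.3, -153.0, 45.2], [0.3, -55.4, 48.7], [35.6, 42.7, 51.3]]
top rack 232 [[-51.5, -153.5, 27.0], [21.4, 22.0, 29.1], [65.4, 151.6, 32.9]]
top base 1448 [[-73.8, -178.2, 14.4], [-14.9, -16.1, 18.3], [72.9, 142.8, 20.9]]
scene head 372 [[-45.4, -186.4, 62.5], [7.8, -171.2, 69.5], [65.1, 73.7, 75.1]]
scene bar 251 [[-44.2, 63.9, 86.9], [16.2, 68.9, 109.8], [67.1, 79.4, 115.2]]
scene carr 412 [[-44.9, -185.9, 54.3], [3.4, 62.2, 57.7], [51.3, 100.0, 60.7]]
scene block 527 [[-35.9, -185.9, 45.2], [5.1, -59.9, 48.2], [52.2, 68.2, 51.2]]
scene rack 315 [[-41.8, -186.3, 27.1], [47.3, -22.1, 29.4], [69.8, 144.5, 32.7]]
scene base 1438 [[-71.0, -192.2, 14.6], [28.5, -81.5, 17.9], [75.9, 138.2, 20.7]]
```

View pics/c.png

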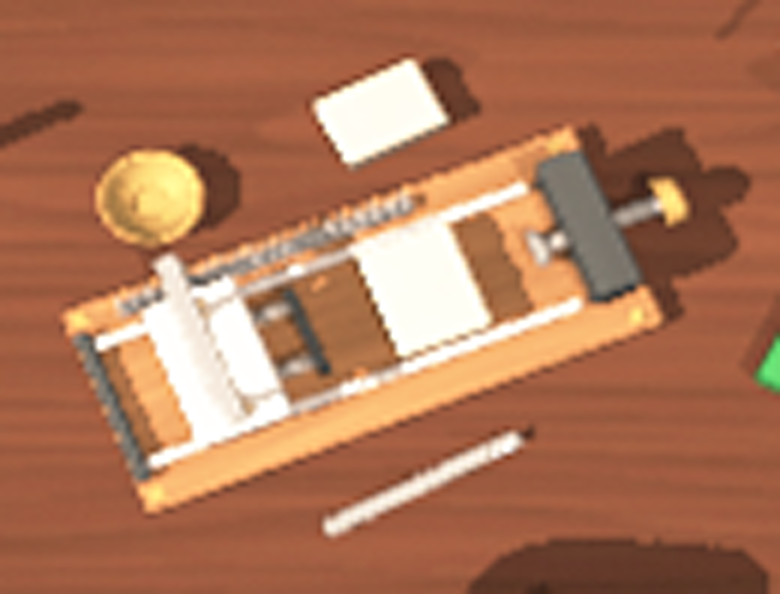

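View pics/d.png

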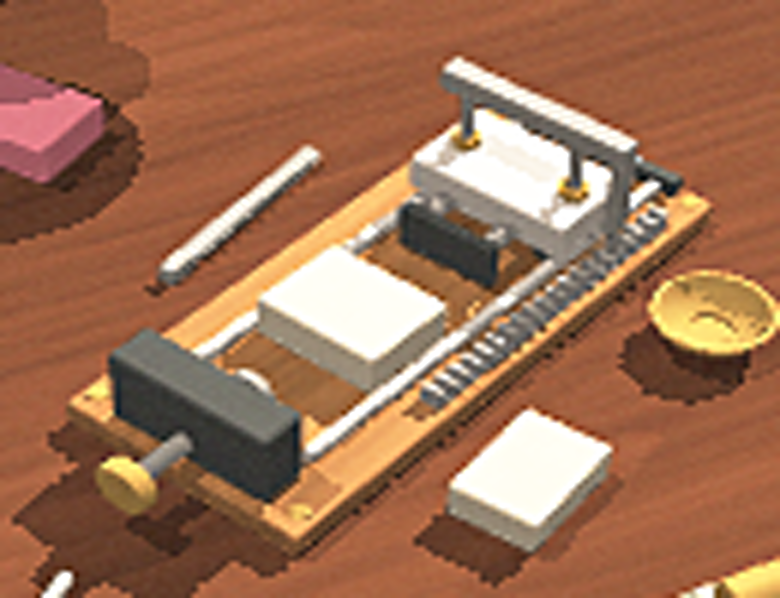

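```bash
cat >> h.py <<'E'
from scipy.spatial.transform import Rotation as Ro
H=np.load('H.npy')
def toH(p): return (np.array(p)-H[:3,3])@H[:3,:3]*1000
def frH(q): return H[:3,:3]@(np.array(q)/1000)+H[:3,3]
def tool(o): w,x,y,z=o['orientation'];return Ro.from_quat([x,y,z,w]).as_matrix()
def rel(o,q):
    R=tool(o);A=H[:3,:3]@np.diag([1,-1,-1])
    print('shift cm',(R.T@(frH(q)-o['eef_pos'])*100).round(2),'turn deg',np.degrees(Ro.from_matrix(R.T@A).as_rotvec()).round(2))
E
python3 - <<'E'
from h import *
for n in 'ts':
    d=np.load(f'pics/{n}.npz');q=toH(d['P'].reshape(-1,3));q=q[(abs(q[:,0])<80)&(q[:,1]>-200)&(q[:,1]<165)]
    for name,s in(('bartop',(q[:,2]>109)),('headtop',(q[:,2]>67)&(q[:,2]<73)&(q[:,1]<-100)),('disc',(q[:,2]>28)&(q[:,2]<52)&(q[:,1]<-108)&(q[:,1]>-150)&(abs(q[:,0])<18)),('blocktop',(q[:,2]>46)&(q[:,2]<50)&(q[:,1]<-15)&(q[:,1]>-100)&(abs(q[:,0])<45)),('pad',(q[:,2]>44)&(q[:,2]<53)&(q[:,1]>-10)&(q[:,1]<30)&(abs(q[:,0])<40)),('carrtop',(q[:,2]>55.5)&(q[:,2]<60)&(q[:,1]>20))):
        r=q[s]; print(n,name,len(r),np.percentile(r,[1,50,99],axis=0).round(1).tolist() if len(r) else '')
        if name in('bartop','blocktop') and len(r)>9:print('   ',cv2.minAreaRect(r[:,:2].astype(np.float32)))
o=env.get_obs();rel(o,[0,74,160])
E
```

```text
t bartop 131 [[-48.6, 68.8, 109.2], [6.3, 75.4, 113.3], [64.6, 82.4, 118.2]]
    ((7.938392639160156, 75.58590698242188), (13.637030601501465, 116.54460906982422), 89.74923706054688)
t headtop 155 [[-49.3, -182.1, 67.1], [-4.5, -167.6, 70.6], [47.4, -153.4, 73.0]]
t disc 24 [[-12.3, -149.9, 32.9], [0.6, -136.8, 41.5], [11.0, -131.8, 51.3]]
t blocktop 167 [[-38.1, -88.2, 46.1], [2.0, -59.7, 48.3], [35.4, -31.9, 50.0]]
    ((-1.17913818359375, -59.22853088378906), (74.07846069335938, 60.0063591003418), 2.2271435260772705)
t pad 32 [[-28.3, 14.4, 46.1], [-3.3, 19.1, 49.6], [26.5, 28.8, 51.8]]
t carrtop 178 [[-48.2, 46.7, 55.6], [-1.7, 69.5, 58.1], [48.7, 105.2, 59.9]]
s bartop 134 [[-44.1, 63.3, 109.3], [13.5, 72.2, 112.2], [66.6, 79.6, 116.2]]
    ((9.604755401611328, 71.85884857177734), (18.450979232788086, 116.09204864501953), 88.50283813476562)
s headtop 256 [[-45.9, -186.3, 67.1], [5.3, -172.5, 69.9], [50.1, -156.8, 72.8]]
s disc 13 [[-9.9, -140.6, 40.5], [3.4, -138.0, 47.4], [12.5, -135.2, 49.4]]
s blocktop 270 [[-34.3, -92.3, 46.1], [2.0, -64.6, 47.9], [39.0, -33.7, 49.9]]
    ((1.9104347229003906, -62.244346618652344), (60.83619689941406, 75.98658752441406), 89.5158920288086)
s pad 58 [[-25.0, 9.6, 44.2], [3.1, 13.8, 49.8], [30.2, 29.7, 52.7]]
s carrtop 296 [[-46.8, 41.4, 55.5], [1.9, 65.7, 57.9], [51.1, 101.5, 60.0]]
shift cm [ 59.29 -59.8    6.26] turn deg [-0.1   0.   -2.62]
```

drive_tool([
  [[0,0,-2.6],[59.3,-59.8,2],1],
  [[0,0,-2.6],[59.3,-59.8,2],1],
  [[0,0,-2.6],[59.3,-59.8,2],1],
  [[0,0,-2.6],[59.3,-59.8,2],1],
  [[0,0,-2.6],[59.3,-59.8,2],1],
  [[0,0,-2.6],[59.3,-59.8,2],1],
  [[0,0,-2.6],[59.3,-59.8,2],1],
  [[0,0,-2.6],[59.3,-59.8,2],1],
  [[0,0,-2.6],[59.3,-59.8,2],1],
  [[0,0,-2.6],[59.3,-59.8,2],1],
])

```text
time: 1.35
eef_pos: [0.493, -0.0648, 0.2076]
orientation: [0.0, 0.981, 0.196, -0.0]
ft_force: [0.2, 0.4, 0.4]
width: 1.0
grip_force: 0.0
```

```bash
python3 - <<'E'
from h import *
o=env.get_obs();print(toH(o['eef_pos']),o['ft_force'],o['qd']);rel(o,[0,74,160])
E
```

```text
[-158.85873075  -72.39783358  207.60751249] [0.23275815 0.36498996 0.38808079] [-0.758078    0.25318244 -0.29827408 -0.25480913  0.17952821  0.04301173
 -1.12413843]
shift cm [ 15.87 -14.65   4.75] turn deg [ 0.02  0.01 -0.05]
```

drive_tool([
  [[0,0,0],[15.6,-14.2,3],1],
  [[0,0,0],[15.6,-14.2,3],1],
  [[0,0,0],[15.6,-14.2,3],1],
  [[0,0,0],[15.6,-14.2,3],1],
  [[0,0,0],[15.6,-14.2,3],1],
  [[0,0,0],[15.6,-14.2,3],1],
  [[0,0,0],[15.6,-14.2,3],1],
  [[0,0,0],[15.6,-14.2,3],1],
])

```text
time: 2.35
eef_pos: [0.5819, 0.1232, 0.178]
orientation: [0.0, 0.981, 0.195, 0.0]
ft_force: [0.1, -0.5, 0.6]
width: 0.999
grip_force: 0.0
```

```bash
python3 - <<'E'
from h import *
o=env.get_obs();print(toH(o['eef_pos']),o['ft_force']);rel(o,[0,74,86])
b=cap('top');a=cap('scene')
A=cv2.resize(a['image'][130:260,210:350],(700,600),interpolation=2);cv2.imwrite('pics/e.png',cv2.cvtColor(A,4))
E
```

```text
[ -4.27875895  66.85616642 178.02184528] [ 0.09619955 -0.47932047  0.59405547]
shift cm [ 0.42 -0.72  9.2 ] turn deg [ 0.04 -0.01 -0.14]
```

View pics/e.png

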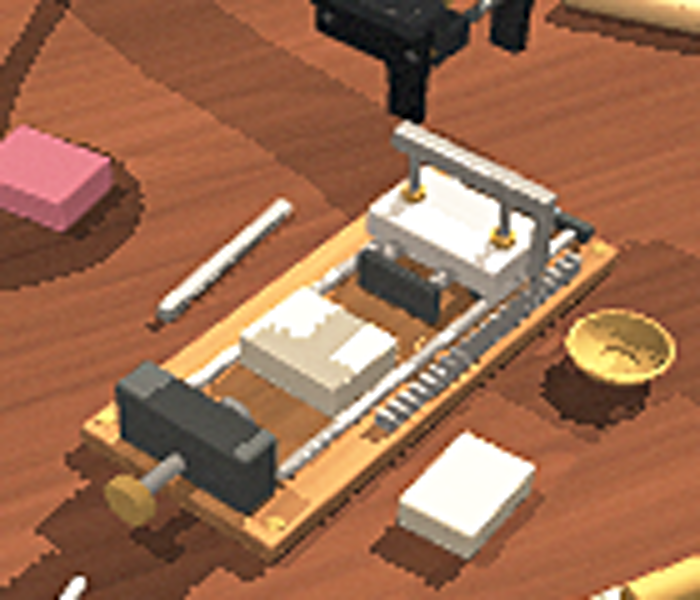

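The picture shows the open fingers (405,95 and 515,20) above the bar, which runs (400,135)–(550,205), and nothing in the way. Descending around it.

drive_tool([
  [[0,0,0],[0.4,-0.7,2],1],
  [[0,0,0],[0.4,-0.7,5],1],
  [[0,0,0],[0.4,-0.7,8],1],
  [[0,0,0],[0.4,-0.7,9.2],0.5],
  [[0,0,0],[0.4,-0.7,9.2],0.5],
  [[0,0,0],[0.4,-0.7,9.2],0.35],
  [[0,0,0],[0.4,-0.7,9.2],0.35],
], force=3)

```text
time: 3.32
eef_pos: [0.5837, 0.1329, 0.0869]
orientation: [-0.0, 0.981, 0.196, 0.001]
ft_force: [-0.0, 0.1, -0.3]
width: 0.633
grip_force: 0.0
```

```bash
python3 - <<'E'
from h import *
o=env.get_obs();print(toH(o['eef_pos']),H[:3,:3].T@o['ft_force'],o['width'],o['grip_force'],o['time']);rel(o,[0,74,86])
a=cap('scene');b=cap('top')
A=cv2.resize(a['image'][150:220,265:335],(600,600),interpolation=2);B=cv2.resize(b['image'][160:230,185:255],(200,200))
cv2.imwrite('pics/f.png',cv2.cvtColor(np.hstack([A,np.vstack([B]*3)]),4))
E
```

```text
[ 1.08669153 75.0613455  86.8777079 ] [ 0.02666021  0.12969218 -0.33475575] 0.6326551105817672 0.0 3.325
shift cm [-0.11  0.11  0.09] turn deg [ 0.03 -0.13 -0.03]
```

View pics/f.png

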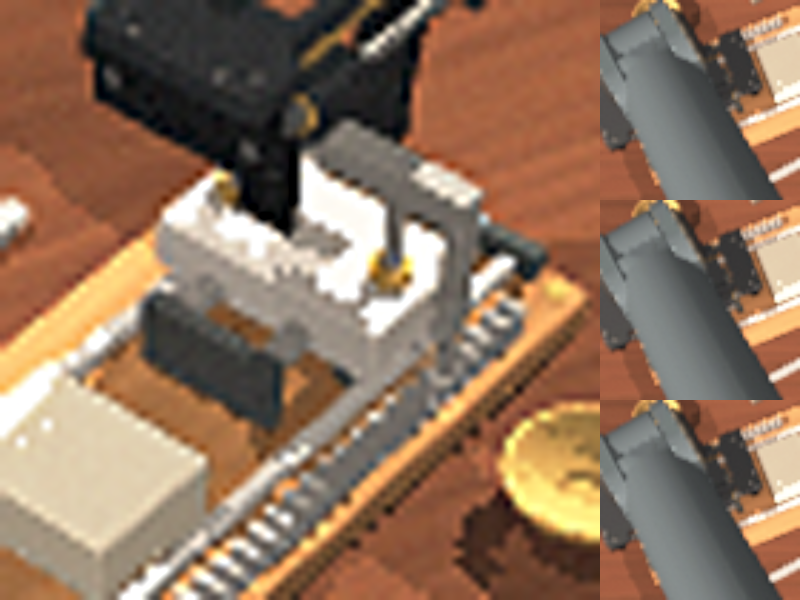

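The near finger (270,170) hangs in front of the bar and the far one (390,90) behind it, so they straddle the bar near its middle. Closing gently now.

drive_tool([
  [[0,0,0],[-0.1,0,0],0.25],
  [[0,0,0],[-0.1,0,0],0.25],
  [[0,0,0],[-0.1,0,0],0.25],
  [[0,0,0],[-0.1,0,0],0.25],
  [[0,0,0],[-0.1,0,0],0.25],
], force=3)

```text
time: 4.05
eef_pos: [0.582, 0.1322, 0.0857]
orientation: [0.0, 0.981, 0.196, -0.0]
ft_force: [0.2, 0.4, 0.2]
width: 0.249
grip_force: 0.0
```

```bash
python3 - <<'E'
from h import *
o=env.get_obs();print(toH(o['eef_pos']),H[:3,:3].T@o['ft_force'],o['width']*87,o['grip_force'],o['time'])
a=cap('scene')
P=toH(a['P']); 
m=(P[...,2]>106)&(P[...,2]<116)&(abs(P[...,1]-72)<25)&(P[...,0]>20)&(P[...,0]<70)
r=P[m];print(len(r),np.percentile(r,[2,50,98],axis=0).round(1).tolist())
A=cv2.resize(a['image'][150:210,265:325],(600,600),interpolation=2)
cv2.imwrite('pics/g.png',cv2.cvtColor(A,4))
E
```

```text
[-0.74213476 75.08384683 85.68375285] [0.33250665 0.3395388  0.15190796] 21.63559301535104 0.0 4.05
70 [[21.2, 65.3, 106.7], [44.1, 70.4, 112.2], [67.4, 79.9, 114.8]]
```

View pics/g.png

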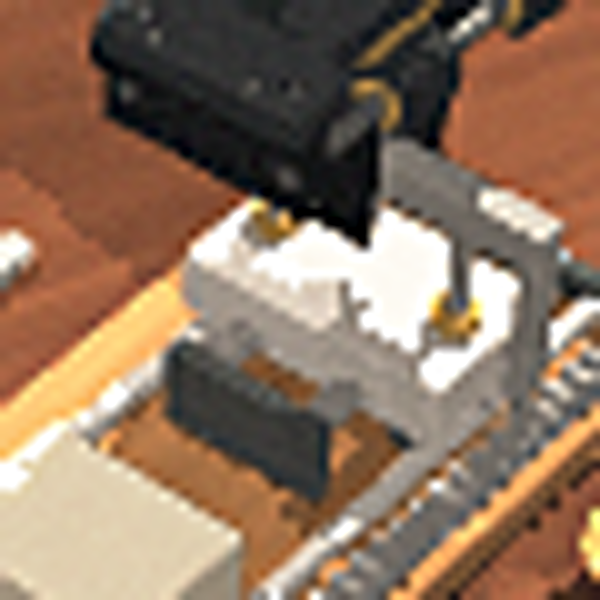

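The bar is between the fingers with no contact yet at 21.6 mm. Closing in steps at 3 N.

drive_tool([
  [[0,0,0],[0,0,0],0.2],
  [[0,0,0],[0,0,0],0.2],
  [[0,0,0],[0,0,0],0.2],
], force=3)

```text
time: 4.47
eef_pos: [0.582, 0.1322, 0.0857]
orientation: [0.0, 0.981, 0.196, 0.0]
ft_force: [-0.7, -1.5, -0.4]
width: 0.204
grip_force: 0.0
```

```bash
cat > st.py <<'E'
from h import *
o=env.get_obs();print(toH(o['eef_pos']).round(2),'F',(H[:3,:3].T@o['ft_force']).round(2),'w',round(o['width']*87,2),o['grip_force'],o['time'])
E
python3 st.py
```

```text
[-0.76 75.1  85.69] F [-1.17 -1.11 -0.4 ] w 17.73 0.0 4.475
```

drive_tool([
  [[0,0,0],[0,0.1,0],0.2],
  [[0,0,0],[0,0.1,0],0.15],
  [[0,0,0],[0,0.1,0],0.15],
  [[0,0,0],[0,0.1,0],0.15],
], force=3)

```text
time: 4.97
eef_pos: [0.5824, 0.1312, 0.0857]
orientation: [0.0, 0.981, 0.196, 0.0]
ft_force: [-0.1, -0.9, 0.5]
width: 0.161
grip_force: 3.0
```

```bash
python3 st.py
```

```text
[-0.76 74.04 85.72] F [-0.47 -0.76  0.53] w 13.99 2.9999404458794743 4.975
```

drive_tool([
  [[0,0,0],[0,0,0],0.1],
  [[0,0,0],[0,0,0],0.1],
  [[0,0,0],[0,0,-0.2],0.1],
  [[0,0,0],[0,0,-0.45],0.1],
  [[0,0,0],[0,0,-0.45],0.1],
  [[0,0,0],[0,0,-0.45],0.1],
], force=45)

```text
time: 5.72
eef_pos: [0.5824, 0.1312, 0.0899]
orientation: [0.0, 0.981, 0.196, -0.0]
ft_force: [3.3, 0.7, -8.3]
width: 0.157
grip_force: 45.0
```

```bash
cat >> st.py <<'E'
P=toH(cap('scene')['P']);y0=toH(o['eef_pos'])[1]
m=(P[...,2]>105)&(P[...,2]<130)&(abs(P[...,1]-y0)<15)&(P[...,0]>35)&(P[...,0]<72)
r=P[m];print('bar z',np.sort(r[:,2])[[-10,-len(r)//3,len(r)//2]] if len(r)>12 else len(r))
E
python3 st.py
```

```text
[-0.78 74.01 89.92] F [ 3.31 -0.62 -8.27] w 13.66 44.99810088425875 5.725
bar z [118.46908059 116.65591687 114.63759057]
```

drive_tool([
  [[0,0,0],[0,0.3,-0.05],0.1],
  [[0,0,0],[0,1.1,-0.05],0.1],
  [[0,0,0],[0,2.0,-0.05],0.1],
  [[0,0,0],[0,2.9,-0.05],0.1],
  [[0,0,0],[0,3.8,-0.05],0.1],
  [[0,0,0],[0,4.7,-0.05],0.1],
  [[0,0,0],[0,5.6,-0.05],0.1],
  [[0,0,0],[0,6.4,-0.05],0.1],
  [[0,0,0],[0,7.0,-0.05],0.1],
  [[0,0,0],[0,7.0,-0.05],0.1],
])

```text
time: 7.02
eef_pos: [0.61, 0.0649, 0.0907]
orientation: [0.001, 0.981, 0.196, 0.0]
ft_force: [2.6, -0.2, -7.6]
width: 0.158
grip_force: 45.0
```

```bash
python3 st.py
```

```text
[-0.87  2.23 90.68] F [ 2.32 -1.19 -7.59] w 13.77 44.998104963451624 7.025
bar z [118.440627   117.05553421 116.0368797 ]
```

drive_tool([
  [[0,0,0],[0,0.5,0],0.1],
  [[0,0,0],[0,1.0,0],0.1],
  [[0,0,0],[0,1.5,0],0.1],
  [[0,0,0],[0,1.7,0],0.1],
  [[0,0,0],[0,1.7,0],0.1],
])

```text
time: 7.7
eef_pos: [0.6161, 0.0504, 0.0907]
orientation: [0.0, 0.981, 0.196, 0.0]
ft_force: [1.7, 1.1, -7.6]
width: 0.156
grip_force: 45.0
```

```bash
python3 st.py
```

```text
[ -0.87 -13.51  90.66] F [ 2.    0.32 -7.6 ] w 13.58 44.99807456508279 7.7
bar z [118.42200853 117.05821828 115.98389511]
```

drive_tool([
  [[0,0,0],[0,0.3,0],0.1],
  [[0,0,0],[0,0.6,0],0.1],
  [[0,0,0],[0,0.6,0],0.1],
  [[0,0,0],[0,0.6,0],0.1],
])

```text
time: 8.25
eef_pos: [0.6178, 0.0462, 0.0906]
orientation: [-0.0, 0.98, 0.197, -0.0]
ft_force: [-0.5, 3.8, -8.2]
width: 0.155
grip_force: 45.0
```

```bash
python3 st.py
```

```text
[ -0.87 -18.06  90.61] F [ 1.02  3.67 -8.15] w 13.47 44.99803137034178 8.25
bar z [118.69158771 116.94435717 116.01837668]
```

drive_tool([
  [[0,0,0],[0,0.3,0],0.1],
  [[0,0,0],[0,0.7,0],0.1],
  [[0,0,0],[0,0.7,0],0.1],
  [[0,0,0],[0,0.7,0],0.1],
])

```text
time: 8.8
eef_pos: [0.6199, 0.0411, 0.0905]
orientation: [-0.001, 0.98, 0.197, -0.001]
ft_force: [-0.8, 7.3, -7.8]
width: 0.156
grip_force: 45.0
```

```bash
python3 st.py
```

```text
[ -0.88 -23.61  90.5 ] F [ 2.05  7.04 -7.8 ] w 13.55 44.99796140938997 8.8
bar z [118.23508331 117.44610843 115.57672216]
```

drive_tool([
  [[0,0,0],[0,0.3,0],0.1],
  [[0,0,0],[0,0.7,0],0.1],
  [[0,0,0],[0,0.7,0],0.1],
  [[0,0,0],[0,0.7,0],0.1],
])

```text
time: 9.35
eef_pos: [0.6219, 0.0365, 0.0903]
orientation: [-0.002, 0.98, 0.198, -0.001]
ft_force: [-1.8, 9.8, -8.4]
width: 0.154
grip_force: 45.0
```

```bash
python3 st.py; python3 - <<'E'
from h import *
a=cap('scene')
cv2.imwrite('pics/k.png',cv2.cvtColor(cv2.resize(a['image'][165:250,225:320],(760,600),interpolation=2),4))
E
```

```text
[ -0.87 -28.61  90.34] F [ 2.06  9.72 -8.35] w 13.42 44.99779164791107 9.35
bar z [118.26385572 116.75140695 115.6522976 ]
```

View pics/k.png

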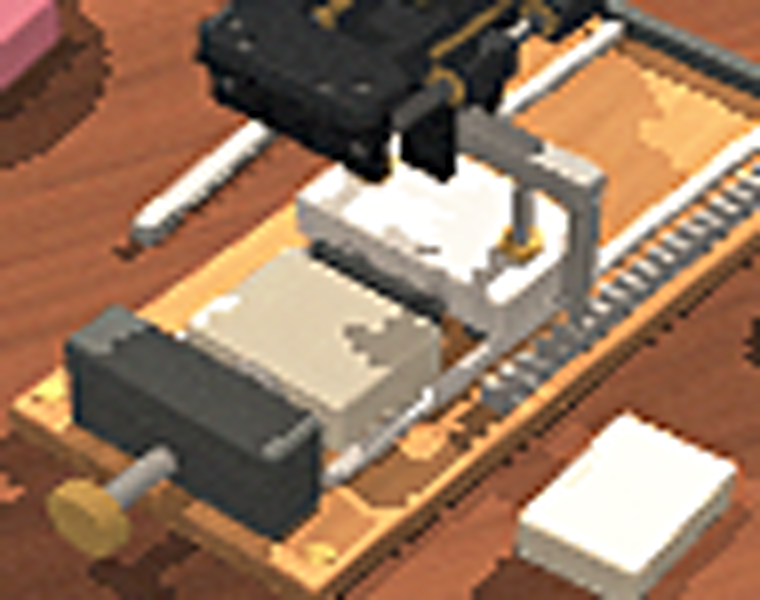

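The picture shows the block at (320,330), against the screw behind the head. The pad (375,275) has drawn in towards the carriage. The force is close to the target. I'll go 1.5 mm further, then feel for the notch by lowering the bar.

drive_tool([
  [[0,0,0],[0,0.2,0],0.1],
  [[0,0,0],[0,0.2,0],0.1],
  [[0,0,0],[0,0.2,0.2],0.1],
  [[0,0,0],[0,0.2,0.4],0.1],
  [[0,0,0],[0,0.2,0.6],0.1],
  [[0,0,0],[0,0.2,0.7],0.1],
  [[0,0,0],[0,0.2,0.7],0.1],
])

```text
time: 10.32
eef_pos: [0.6223, 0.0355, 0.0834]
orientation: [-0.003, 0.98, 0.198, -0.001]
ft_force: [-2.8, 10.7, -6.7]
width: 0.156
grip_force: 45.0
```

```bash
python3 st.py
```

```text
[ -0.88 -29.61  83.37] F [ 1.5  10.97 -6.66] w 13.58 44.9979511834681 10.325
bar z [110.88356687 110.05430061 109.28520433]
```

The bar followed down 2.3 mm past tooth height and still pulls down 6.7 N, so the blade is in a notch at about 11 N. Letting go now.

drive_tool([
  [[0,0,0],[0,0,0],0.6],
  [[0,0,0],[0,0,0],0.6],
  [[0,0,0],[0,0,0],0.6],
  [[0,0,0],[0,0,0],0.6],
  [[0,0,0],[0,0,0],0.6],
  [[0,0,0],[0,0,-2],0.6],
  [[0,0,0],[0,0,-5],0.6],
  [[0,0,0],[0,0,-9],0.6],
  [[0,0,0],[0,0,-12],0.6],
  [[0,0,0],[0,0,-12],0.6],
])

```text
time: 11.62
eef_pos: [0.6264, 0.0311, 0.2081]
orientation: [0.001, 0.981, 0.196, 0.004]
ft_force: [0.3, -0.2, 0.2]
width: 0.598
grip_force: 0.0
```

```bash
python3 - <<'E'
from h import *
o=env.get_obs();print(toH(o['eef_pos']),o['ft_force'],o['time'])
a=cap('scene');P=toH(a['P']).reshape(-1,3)
def st(n,m):
    r=P[m];print(n,len(r),np.percentile(r,[1,50,99],axis=0).round(1).tolist())
x,y,z=P.T;k=(abs(x)<70)
st('bar',k&(z>90)&(z<125)&(y>-60)&(y<0)); st('bartop+x',(x>20)&(x<70)&(z>100)&(z<125)&(y>-60)&(y<0))
st('carr',k&(z>55.5)&(z<60)&(y>-80)&(y<20)); st('block',k&(z>46)&(z<50)&(y>-150)&(y<-70))
cv2.imwrite('pics/l.png',cv2.cvtColor(cv2.resize(a['image'][145:250,215:345],(780,600),interpolation=2),4))
E
```

```text
[  1.25761051 -35.27124515 208.06024014] [ 0.29171067 -0.15764706  0.22089147] 11.625
bar 234 [[-47.4, -37.1, 90.5], [13.4, -32.6, 102.2], [67.3, -22.0, 107.0]]
bartop+x 69 [[21.0, -37.0, 100.1], [46.0, -29.0, 103.5], [67.2, -21.9, 107.3]]
carr 280 [[-46.5, -59.3, 55.6], [1.3, -38.8, 57.9], [67.0, -9.8, 59.9]]
block 317 [[-35.1, -138.2, 46.1], [1.3, -106.4, 48.1], [39.0, -72.8, 50.0]]
```

View pics/l.png

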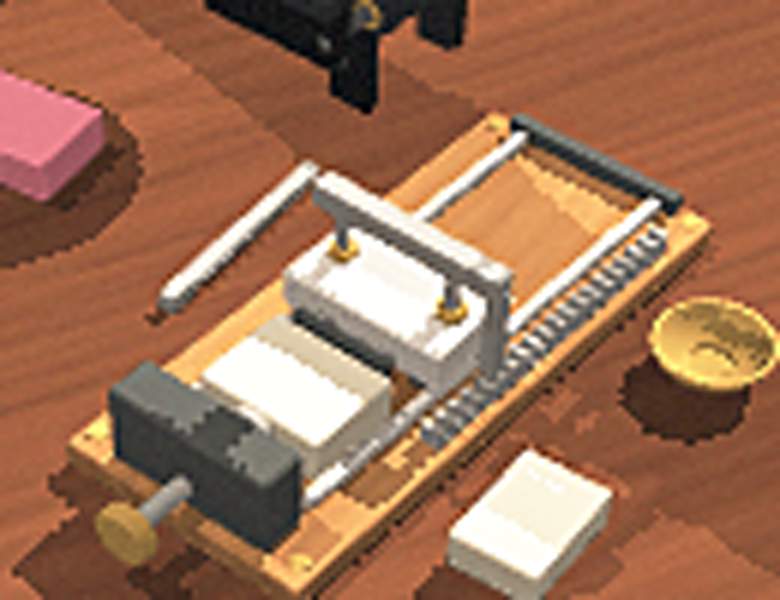

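The bar is fully down (top at 104 mm), the block is held between screw and pad, the gripper is clear, and the bystanders haven't moved. Handing in.

```bash
python3 -c "
from station import env
print(env.sign_off())"
```

```text
the job is handed in; nothing more can be done
None
```

The white block is clamped against the screw: spring force was about 11 N when I let go, the bar is fully down in a notch, the gripper is clear, and the job was handed in at about 12 s.

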